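Tip a batch of garment tags into the crate

ROBOT

A 6-joint arm with a two-finger parallel gripper is mounted at the origin on the work surface. World frame = base frame: x ahead of the robot, y to its left, z up, the work surface at z = 0. Lengths are in m, angles in rad, forces in N, time in s.
With the tool pointing down it reaches from about 0.425 to 0.95 m from the base axis. Payload 3.5 kg.
Tool frame: the origin (TCP) lies midway between the tips of the shut fingers; the grasp point (between the pads) lies 19 mm behind it; z points along the fingers, y is the direction in which the jaws open and shut (so a half turn about z gives the same grasp; the last joint's range is limited). The gripper opens to 85 mm and grips with 20 to 120 N. Pads are 22 mm wide; open, the fingers measure 114 mm over their backs; the gripper's body (76 mm by 85 mm) begins 54 mm behind the grasp point. The pads swing forward as they close: fully open they stand 13 mm farther back than shut.
Start: joints at [-1.398, 0.286, 1.577, -0, 1.279, -0.15], TCP at [0.214, -0.64, 0.21] pointing down, gripper open.
Joint ranges: [-2.77, 2.77], [-0.9, 2.22], [0.21, 2.48], [-1.53, 4.67], [0.24, 2.81], [-2.84, 2.84]. Speed limits (rad/s): [2.79, 2.79, 3.14, 3.14, 3.14, 3.14].

INTERFACE

Orientations are given as a unit quaternion [x, y, z, w].
In Python, from plant import * gives the robot as it stands.
- The arm moves only by the shell command python3 -m jog 'ROWS' [FORCE]. ROWS is a JSON object of lists of equal length, an entry for each row: "travel": the shift along the world's x, y, z in mm, a list of three; "dr": the turn, a rotation vector about the world's x, y, z in degrees, a list of three; "jaw": the closure in counts, from 0 (fully open) to 255 (shut). In form: {"travel": [[x, y, z], ...], "dr": [[wx, wy, wz], ...], "jaw": [jaw, ...]}. A call has 1 to 5 rows; each row shifts and turns the commanded pose from where the row before left it; what a row does not reach is not made up. A row lasts 1/12 s, in which the tool goes at most 41.7 mm and 7.16 degrees, less where a joint would pass 70% of its speed; a pose out of reach is approached as far as the arm can. A call is refused whole if a number of a shift passes 41.7 or a number of a turn 7.16, either way. A call with a gripper value outside its range is refused whole. The fingers move at their own pace and stop on an object; FORCE is the grip in N (left out, the last holds). Time passes only in rows, so rows that do not move let the fingers close. It gives the time, the measured TCP pose, the force and the opening at its end, in the units of the state.
- get_state(): the state, without advancing time (a new reading comes with each control period).
- read_camera(name): name is "scene" or "side" or "wrist"; returns the picture (400x640x3 uint8, red, green, blue); there is no depth.
- camera_info(name): a dict with "K" (3x3 intrinsics, pixels), "R" (3x3) and "t" (3): a world point X has camera coordinates R X + t; the wrist camera has in their place "mount" (4x4, takes a point from camera to tool coordinates, whose origin is the TCP and whose axes are the flange's). Camera axes: x right, y down, z forward; pixel columns grow to the right and rows downward; lengths in m; the calibration is good to about 2 mm. A picture is of the moment at which its call begins: read the wrist's pose just before it. camera_info takes no time and is no camera call.
- sign_off(): hands the job in, once; it reports no verdict.
The state is a dict: "time": time; "qpos": joint angles; "dq": joint speeds; "joint_efforts": joint torques, N m; "eef_pos": TCP position; "tcp_rot": TCP orientation; "contact_force": force on the tool from outside, world axes, zero at the start; "wrist_torque": the same for the moment, N m; "opening": opening from 0.0 (shut) to 1.0 (fully open).
Only numpy, scipy, OpenCV 4.12 (cv2) and the standard library are available. Lean on these libraries where they do the work, as an engineer would, in place of code of your own. Each camera call takes 0.05 s, during which the arm holds its last target. There are 200 camera calls.

TASK

Put the yellow garment tag that lies on the table onto the tipping tray with the other three, and let go of it there; leave the red reject tag where it is. Then push down on the tray's orange press pad until the tray rests firmly on its rubber stop, without forcing it, and hold it there for a second or two while the tags slide out. Ease the tray back up to level under your hand, without letting it snap back: all four yellow tags must lie in the blue crate, and nothing else on the table may be disturbed.

Things in the scene. Friction and masses are not known exactly. Their poses are not given: they have to be found in the camera images.
- stand: the tipping stand, fixed to the table; origin on the table surface vertically under the middle of the tray's hinge. Its y axis points horizontally along the tray towards the open chute end and the blue crate, its x axis to the side on which the orange press pad sticks out, z up. Two grey uprights carry the hinge pin at the tray's sides (out to x = +-78 mm, up to z = 158 mm).
- tray_hinge (a point): middle of the tray's hinge axis, fixed on the stand, 150 mm above the table; the hinge axis is the stand's x axis; axes as the stand's
- tray (a joint): tilt of the tray, rad: 0 = level, held there by a return spring; grows as the chute end and press pad go down. The rubber stop halts it at 0.38 to 0.64, set anew each time, not measured. The spring alone takes about 3.5 N down on the pad's middle to start, 6.5 N at 0.4 rad, 9 N at 0.6; let go suddenly, it snaps the tray back. Tags begin to slide at 0.2 to 0.33.
- tray_floor (a point): middle of the tray's upper floor face, 6 mm above the hinge (156 mm above the table when level); moves with the tray, axes as the stand's when level. Smooth metal tray (friction about 0.26), inside 108 mm wide (x -54 to 54) and 256 mm long (y -126, closed end wall, to 130, open end); floor 6 mm thick, walls 4 mm thick and 28 mm high above the floor.
- press_pad (a point): centre of the upper face of the orange press pad, a flat 6 mm thick plate standing out from the tray's side wall; its free upper face runs 30 mm further outwards (+x) and ends at the tray wall 30 mm inwards (-x), and 28 mm either way along y. It lies at x = 88, y = 88, z = 6 mm in the tray's frame about the hinge (the face is level with the tray's floor), and turns with the tray.
- stop_base: fixed dark steel foot of the rubber stop, 28 mm wide, 62 mm high, under the press pad; origin at its bottom, x = 90, y = 85 mm from the stand's. A post with a round rubber head (16 mm) rises from it, to a height not measured; the pad's underside rests on it. Rubber gives 1 mm per 6 N. A firm rest is 3 N or more on it (beyond what the return spring takes); over 14 N is forcing it.
- crate_in (a point): centre of the inner floor of the blue crate that is fixed to the stand below the chute end, 175 mm along y from the stand's origin and 8 mm above the table; axes as the stand's. Clear inside 140 mm (x) by 192 mm (y); side walls up to 58 mm above this point, the wall farthest from the hinge up to 91 mm.
- tag_a_mid (a point): yellow plastic garment tag, a rounded block 36 (own x) by 26 (own y) by 14 mm high, 20 g; this point is its centre, 7 mm above its underside; lies in the tray
- tag_b_mid (a point): yellow plastic garment tag, a rounded block 36 (own x) by 26 (own y) by 14 mm high, 20 g; this point is its centre, 7 mm above its underside; lies in the tray
- tag_c_mid (a point): yellow plastic garment tag, a rounded block 36 (own x) by 26 (own y) by 14 mm high, 20 g; this point is its centre, 7 mm above its underside; lies in the tray
- tag_d_mid (a point): yellow plastic garment tag, a rounded block 36 (own x) by 26 (own y) by 14 mm high, 20 g; this point is its centre, 7 mm above its underside; the one that lies loose on the table, on either of two places, to be put in the tray
- tag_reject_mid (a point): red reject tag, same size, loose on the table: leave it there; this point is its centre
- tape_roll: amber tape roll lying flat, 96 mm across, 45 mm high, loose; origin at the centre of its underside; leave alone
- marker: black and blue marker, 110 mm (own x) by 13 mm, loose; origin under its middle; leave alone
- pen_cup: pink square pen cup 60 mm wide, 100 mm high, with pens and scissors up to 190 mm, loose; origin at the centre of its underside; leave alone
- stapler: blue and black stapler, 140 mm (own x) by 34 by 46 mm, loose; origin under its middle; leave alone
- carton_small: small cardboard carton 120 by 160 by 70 mm, loose; origin at the centre of its underside; leave alone
Things that resemble listed ones, but are neither listed nor needed, are in the scene too. What is shaped like the part that bears tag_b_mid but pink or purple is not meant.

How it is judged:
By the outcome, as a careful person would: the job done as asked, in the order asked, and still so for the second after the job is handed in, with the robot touching nothing.
It also fails if it takes over 72 s, if anything falls off the work surface, if the arm or the gripper's body presses on something with over 40 N, if the wrist force passes 120 N, or if a joint passes its speed limit or range.

## Working session

There is one attempt and no reset: what is moved stays moved. The work goes in short steps, Python scripts to look and compute and a shell command to move; the robot and the scene stay as the last step left them, time stands still between calls to the robot, and variables do not carry over. Pictures are saved under pics/ and viewed, about 8 in all and at most 12, crops included, and the job is handed in when it is done.

```bash
mkdir -p pics; ls
python3 - <<'E'
from plant import *
import cv2,numpy as np
a=read_camera("scene");b=read_camera("side")
for n,i in(("scene",a),("side",b)): cv2.imwrite(f"pics/{n}0.png",i[:,:,::-1])
for n in("scene","side","wrist"):
    c=camera_info(n);print(n,{k:np.round(v,4).tolist() for k,v in c.items()})
print(get_state())
E
```

```text
pics
scene {'K': [[449.7398, 0.0, 314.2031], [0.0, 449.7398, 192.3289], [0.0, 0.0, 1.0]], 'R': [[0.0569, 0.9982, 0.0215], [0.6148, -0.0181, -0.7885], [-0.7866, 0.058, -0.6147]], 't': [-0.046, -0.2198, 1.754]}
side {'K': [[412.1882, 0.0, 326.9197], [0.0, 412.1882, 198.8859], [0.0, 0.0, 1.0]], 'R': [[0.9998, -0.0121, 0.017], [0.0034, -0.711, -0.7032], [0.0206, 0.7031, -0.7108]], 't': [-0.5236, 0.0847, 1.2675]}
wrist {'K': [[302.8776, 0.0, 318.8115], [0.0, 302.8776, 197.3458], [0.0, 0.0, 1.0]], 'mount': [[-0.0012, -0.9455, -0.3257, 0.085], [1.0, -0.0011, -0.0006, 0.0], [0.0002, -0.3257, 0.9455, -0.1628], [0.0, 0.0, 0.0, 1.0]]}
{'time': 0.1, 'qpos': array([-1.39803077e+00,  2.87134568e-01,  1.57806667e+00, -1.00962061e-05,
        1.27858303e+00, -1.49960917e-01]), 'dq': array([ 0.00066758, -0.00409746, -0.00180583,  0.0010879 , -0.00017071,
        0.00031415]), 'joint_efforts': array([ 8.96290112e-04, -4.07296371e+01, -2.93699580e+01, -1.37022371e-04,
        3.43314285e-03, -1.11536945e-06]), 'eef_pos': array([ 0.21401604, -0.63948747,  0.20912768]), 'tcp_rot': array([ 9.87008351e-01,  1.60665226e-01, -1.73266339e-05, -1.09567780e-03]), 'contact_force': array([ 1.13299233, -0.31510048,  0.01310137]), 'wrist_torque': array([0.01222206, 0.06009974, 0.01528302]), 'opening': 1.0006683340075835}
```

View pics/scene0.png

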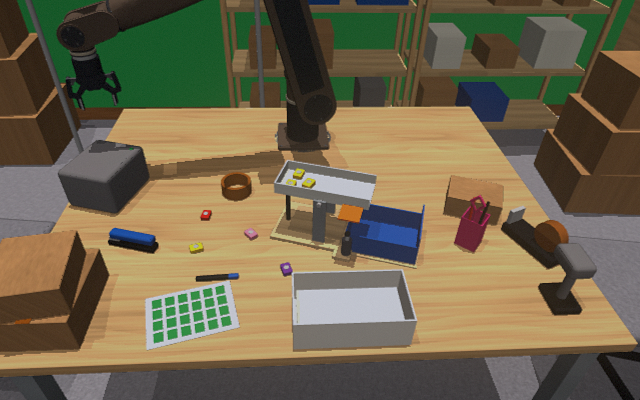

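View pics/side0.png

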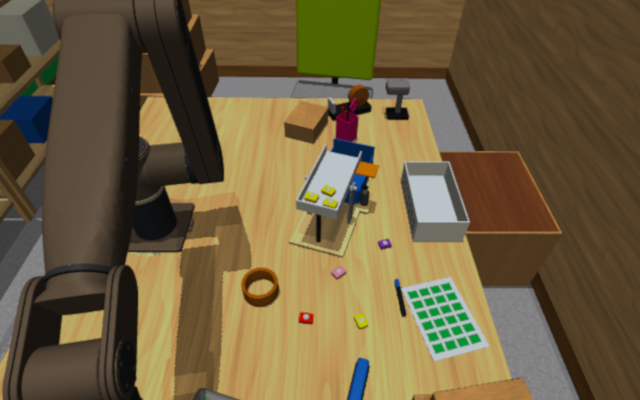

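Scene view: one yellow tag on the table at (196,247). The red reject is at (206,215), and the pink (251,234) and purple (286,268) look-alikes aren't meant. The tray is at about (325,184) with three yellow tags, the orange pad at (350,213) and the blue crate at (388,235). Side view: yellow tag at (361,321), red at (306,318), pad at (367,170).

```bash
cat > h.py <<'E'
from plant import *
import cv2,numpy as np
from scipy.spatial.transform import Rotation as Rn
def cam(n,st=None):
    c=camera_info(n)
    if n=="wrist":
        st=st or get_state(); T=np.eye(4);T[:3,:3]=Rn.from_quat(st["tcp_rot"]).as_matrix();T[:3,3]=st["eef_pos"]
        M=np.linalg.inv(T@np.array(c["mount"]));return np.array(c["K"]),M[:3,:3],M[:3,3]
    return [np.array(c[k]) for k in("K","R","t")]
def ray(C,uv):
    K,R,t=C;d=R.T@np.linalg.solve(K,[uv[0],uv[1],1.]);return -R.T@t,d
def onz(C,uv,z):
    o,d=ray(C,uv);return o+d*(z-o[2])/d[2]
def tri(C1,u1,C2,u2):
    o1,d1=ray(C1,u1);o2,d2=ray(C2,u2);s=np.linalg.lstsq(np.c_[d1,-d2],o2-o1,rcond=None)[0]
    a,b=o1+s[0]*d1,o2+s[1]*d2;return (a+b)/2,np.linalg.norm(a-b)
def proj(C,X):
    K,R,t=C;p=K@(R@np.asarray(X)+t);return p[:2]/p[2]
HSV={"yellow":((24,140,90),(34,255,255)),"orange":((10,200,160),(18,255,255)),"red":((0,180,120),(5,255,255))}
def blobs(img,col,amin=25):
    h=cv2.cvtColor(img,cv2.COLOR_RGB2HSV);m=cv2.inRange(h,*HSV[col])
    cs,_=cv2.findContours(m,cv2.RETR_EXTERNAL,cv2.CHAIN_APPROX_NONE);r=[]
    for c in cs:
        if cv2.contourArea(c)<amin: continue
        M=cv2.moments(c);r.append((M["m10"]/M["m00"],M["m01"]/M["m00"],cv2.contourArea(c),c))
    return r
E
python3 - <<'E'
from h import *
I={n:cv2.imread(f"pics/{n}0.png")[:,:,::-1].copy() for n in("scene","side")}
for n in I:
  C=cam(n)
  for col in HSV:
    for b in blobs(I[n],col):
      print(n,col,np.round(b[:3],1),"z.012",np.round(onz(C,b[:2],.012),3)[:2],"z.156",np.round(onz(C,b[:2],.156),3)[:2])
S=cv2.resize(I["scene"][150:275,180:435],None,fx=3.1,fy=3.1,interpolation=2)
cv2.imwrite("pics/c1.png",S[:,:,::-1])
S=cv2.resize(I["side"][130:340,280:420],None,fx=2.85,fy=2.85,interpolation=2)
cv2.imwrite("pics/c2.png",S[:,:,::-1])
E
```

```text
scene yellow [195.1 246.7  42.5] z.012 [ 0.609 -0.32 ] z.156 [ 0.755 -0.278]
scene yellow [308.5 182.   51.5] z.012 [0.317 0.009] z.156 [ 0.51  -0.002]
scene yellow [298.6 172.   49. ] z.012 [ 0.259 -0.023] z.156 [ 0.462 -0.029]
scene orange [350.1 212.8 271. ] z.012 [0.479 0.129] z.156 [0.646 0.098]
scene red [206.  214.2  27. ] z.012 [ 0.471 -0.308] z.156 [ 0.64  -0.268]
side yellow [360.8 320.3 136.5] z.012 [ 0.605 -0.323] z.156 [ 0.589 -0.4  ]
side yellow [330.1 203.5  47.5] z.012 [0.535 0.089] z.156 [ 0.529 -0.05 ]
side yellow [311.1 197.1  55. ] z.012 [0.473 0.118] z.156 [ 0.477 -0.026]
side yellow [328.3 191.   53.5] z.012 [0.53  0.147] z.156 [ 0.525 -0.001]
side orange [366.9 169.  188. ] z.012 [0.668 0.259] z.156 [0.642 0.094]
side red [305.7 318.2  55. ] z.012 [ 0.466 -0.317] z.156 [ 0.471 -0.395]
```

View pics/c1.png

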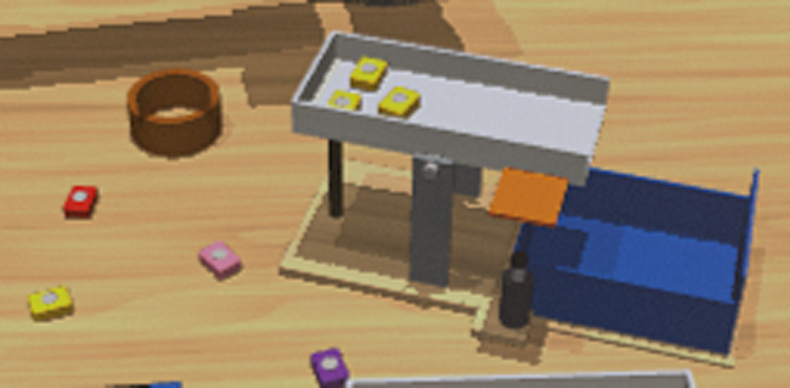

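View pics/c2.png

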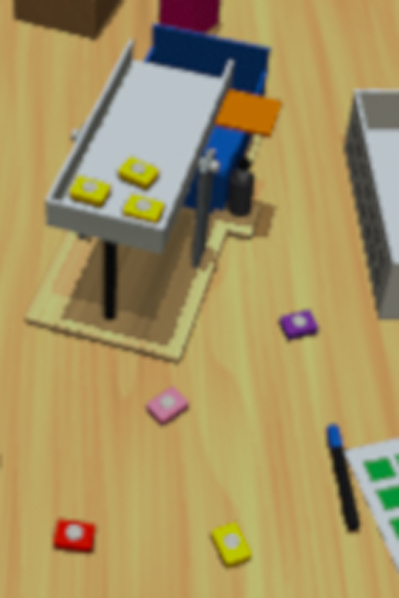

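The crops confirm one yellow tag on the table at (195,247) scene / (361,320) side, clearly distinct from the red, pink and purple ones. The tray is open toward the crate and its corners are visible. Next I'll work out the stand pose.

Run:
```python
from h import *
Cs,Cd=cam("scene"),cam("side")
s=[np.array(p)/3.1+[180,150] for p in[(338,33),(608,78),(295,103),(590,155)]]
d=[np.array(p)/2.85+[280,130] for p in[(48,203),(130,42),(165,235),(232,62)]]
for n,a,b in zip(["-x-y","-x+y","+x-y","+x+y"],s,d):
    print(n,np.round(onz(Cs,a,.184),3),np.round(onz(Cd,b,.184),3))
I=cv2.imread("pics/side0.png")[:,:,::-1].copy()
for b in blobs(I,"yellow"):
  if b[2]>100:
    P=np.array([onz(Cd,p[0],.012)[:2]*1000 for p in b[3]],np.float32);print(cv2.minAreaRect(P))
I2=cv2.imread("pics/scene0.png")[:,:,::-1].copy()
o1,o2=blobs(I2,"orange")[0],blobs(I,"orange")[0]
print("pad tri",tri(Cs,o1[:2],Cd,o2[:2]))
```

```text
-x-y [ 0.444 -0.055  0.184] [ 0.44  -0.07   0.184]
-x+y [0.522 0.184 0.184] [0.519 0.174 0.184]
+x-y [ 0.551 -0.094  0.184] [ 0.548 -0.11   0.184]
+x+y [0.63  0.151 0.184] [0.627 0.141 0.184]
((605.0530395507812, -322.4722595214844), (28.51814842224121, 40.15694808959961), 20.781780242919922)
pad tri (array([0.64264355, 0.09873834, 0.15258074]), np.float64(0.001040967547559612))
```

Estimates: hinge at about (0.534,0.040), stand yaw −17.8°, loose tag at (0.605,−0.322) with its short axis at 20.8°. I'll move above the tag.

```bash
python3 -m jog '{"travel":[[30,24,0],[30,24,0],[30,24,0],[30,24,0],[30,24,0]],"dr":[[0,0,7.1],[0,0,7.1],[0,0,7.1],[0,0,7.1],[0,0,7.1]],"jaw":[0,0,0,0,0]}' 40 
python3 -m jog '{"travel":[[30,24,0],[30,24,0],[30,24,0],[30,24,0],[30,24,0]],"dr":[[0,0,7.1],[0,0,7.1],[0,0,7.1],[0,0,7.1],[0,0,7.1]],"jaw":[0,0,0,0,0]}' >/dev/null
python3 -m jog '{"travel":[[30,25,-10],[30,25,-20],[30,25,-20],[0,0,0],[0,0,0]],"dr":[[0,0,7.1],[0,0,7.1],[0,0,7.1],[0,0,0],[0,0,0]],"jaw":[0,0,0,0,0]}'
cat > look.py <<'E'
from h import *
import sys
st=get_state();C=cam("wrist",st);I=read_camera("wrist");z=float(sys.argv[2]) if len(sys.argv)>2 else .012
if sys.argv[1]!="-": cv2.imwrite(f"pics/{sys.argv[1]}.png",I[:,:,::-1])
R=Rn.from_quat(st["tcp_rot"]).as_matrix()
print("tcp",np.round(st["eef_pos"],4),"z",np.round(R[:,2],3),"tooly deg",np.degrees(np.arctan2(R[1,1],R[0,1])),"q6",st["qpos"][5],"t",st["time"])
for b in blobs(I,"yellow",80):
    P=np.array([onz(C,p[0],z)[:2]*1000 for p in b[3]],np.float32);r=cv2.minAreaRect(P)
    print(np.round(b[:3],0),np.round(r[0],1),np.round(r[1],1),round(r[2],1))
E
python3 look.py w1
```

```text
time: 0.52
eef_pos: [0.3651, -0.5185, 0.2097]
tcp_rot: [0.89, 0.456, 0.0, -0.001]
contact_force: [-0.3, -0.5, 0.0]
opening: 0.997
time: 1.35
eef_pos: [0.6012, -0.3249, 0.1593]
tcp_rot: [0.567, 0.824, 0.0, -0.003]
contact_force: [-1.2, 0.7, -0.2]
opening: 1.0
tcp [ 0.6012 -0.3249  0.1593] z [-0.004  0.003 -1.   ] tooly deg 20.97838256146665 q6 -1.009606048788602 t 1.35
[325. 172. 612.] [ 605.7 -318.2] [24. 35.] 22.0
```

View pics/w1.png

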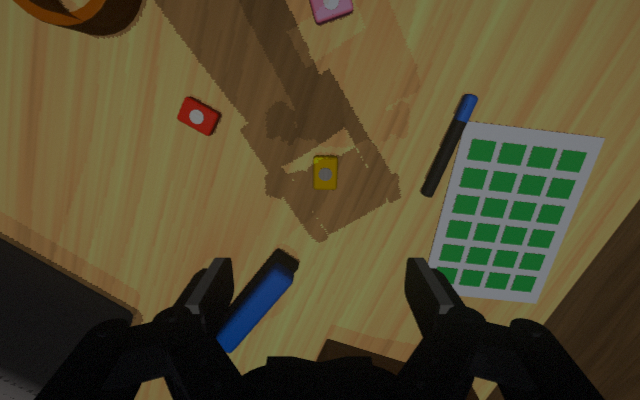

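The wrist view shows the yellow tag at (325,172), square to the jaws. Red is at (199,116), and the stapler end at (290,255) is clear of the fingers. I'll descend and grip.

```bash
python3 -m jog '{"travel":[[1,2,-35],[1,2,-35],[2,2,-35],[0,0,-20],[0,0,-15]],"dr":[[0,0,0],[0,0,0],[0,0,0],[0,0,0],[0,0,0]],"jaw":[0,0,0,0,0]}'
python3 -m jog '{"travel":[[0,0,-11],[0,0,-5],[0,0,0],[0,0,0],[0,0,0]],"dr":[[0,0,0],[0,0,0],[0,0,0],[0,0,0],[0,0,0]],"jaw":[0,0,255,255,255]}' 40
python3 -m jog '{"travel":[[0,0,0],[0,0,0],[0,0,0],[0,0,0],[0,0,0]],"dr":[[0,0,0],[0,0,0],[0,0,0],[0,0,0],[0,0,0]],"jaw":[255,255,255,255,255]}'
```

```text
time: 1.82
eef_pos: [0.6031, -0.3223, 0.0201]
tcp_rot: [0.569, 0.822, -0.0, -0.002]
contact_force: [0.1, 0.1, 0.1]
opening: 1.0
time: 2.23
eef_pos: [0.6063, -0.3227, 0.0086]
tcp_rot: [0.568, 0.823, -0.0, 0.002]
contact_force: [0.7, 0.4, 0.5]
opening: 0.605
time: 2.65
eef_pos: [0.6052, -0.3216, 0.0066]
tcp_rot: [0.568, 0.823, -0.0, 0.0]
contact_force: [-0.0, 0.0, 0.6]
opening: 0.005
```

```bash
python3 -m jog '{"travel":[[0,0,20],[0,0,40],[0,0,40],[0,0,30],[0,0,0]],"dr":[[0,0,0],[0,0,0],[0,0,0],[0,0,0],[0,0,0]],"jaw":[255,255,255,255,255]}'
python3 look.py w2
```

```text
time: 3.07
eef_pos: [0.6094, -0.3245, 0.1465]
tcp_rot: [0.568, 0.823, -0.0, 0.008]
contact_force: [1.3, -0.9, 1.2]
opening: 0.002
tcp [ 0.6094 -0.3245  0.1465] z [ 0.013 -0.009 -1.   ] tooly deg 20.810795358610555 q6 -0.9992302008898132 t 3.0667
[316. 171. 682.] [ 605.7 -318.4] [24.9 34.3] 20.6
```

View pics/w2.png

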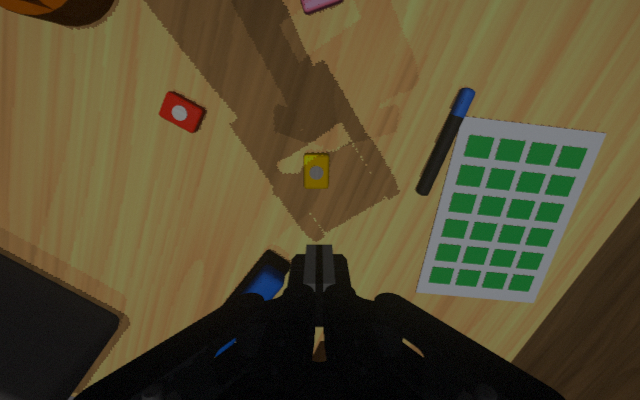

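The tag hasn't moved and the fingers shut on nothing. I'll check whether the reported TCP height can be trusted.

```bash
python3 -m jog '{"travel":[[0,0,0],[0,0,0],[0,0,0],[0,0,0],[0,0,0]],"dr":[[0,0,0],[0,0,0],[0,0,0],[0,0,0],[0,0,0]],"jaw":[255,255,255,255,255]}'
python3 -m jog '{"travel":[[0,0,0],[0,0,0]],"dr":[[0,0,0],[0,0,0]],"jaw":[100,0]}'
python3 - <<'E'
from h import *
st=get_state();C=cam("wrist",st);I=read_camera("wrist");print(st["eef_pos"],st["qpos"],st["opening"])
y=max(blobs(I,"yellow"),key=lambda b:b[2]);r=max(blobs(I,"red"),key=lambda b:b[2])
for z in(.012,.0,-.012):
  a,b=onz(C,y[:2],z),onz(C,r[:2],z);print(z,a,b,np.linalg.norm(a-b))
D=read_camera("side");S=read_camera("scene");Cd,Cs=cam("side"),cam("scene")
print([np.round(onz(Cd,b[:2],.012),3) for c in("yellow","red") for b in blobs(D,c)])
print("tcp proj",proj(Cd,st["eef_pos"]),proj(Cs,st["eef_pos"]))
def crop(J,C):
  u,v=proj(C,st["eef_pos"]).astype(int);c=J[max(0,v-60):v+60,max(0,u-50):u+50];return cv2.resize(c,(400,480))
cv2.imwrite("pics/c3.png",np.hstack([crop(D,Cd),crop(S,Cs)])[:,:,::-1])
E
```

```text
time: 3.53
eef_pos: [0.6045, -0.3212, 0.1347]
tcp_rot: [0.568, 0.823, 0.0, -0.001]
contact_force: [0.7, -0.2, -0.4]
opening: -0.001
time: 3.7
eef_pos: [0.605, -0.3216, 0.1359]
tcp_rot: [0.568, 0.823, -0.0, -0.0]
contact_force: [0.4, -0.3, 1.0]
opening: 0.275
[ 0.60499558 -0.32155127  0.13590485] [-6.36317753e-01  3.71842271e-01  1.60861334e+00 -3.61576894e-05
  1.16191904e+00 -9.99304686e-01] 0.27542774768331907
0.012 [ 0.60537577 -0.31779401  0.012     ] [ 0.46581752 -0.3091712   0.012     ] 0.1398243803139137
0.0 [ 0.60660985 -0.32093899  0.        ] [ 0.46121143 -0.31195533  0.        ] 0.1456756970223811
-0.012 [ 0.60784394 -0.32408397 -0.012     ] [ 0.45660533 -0.31473946 -0.012     ] 0.15152701373084843
[array([ 0.605, -0.324,  0.012]), array([0.461, 0.122, 0.012]), array([ 0.466, -0.317,  0.012])]
tcp proj [364.56138359 293.52004832] [188.11672211 211.74872292]
```

View pics/c3.png

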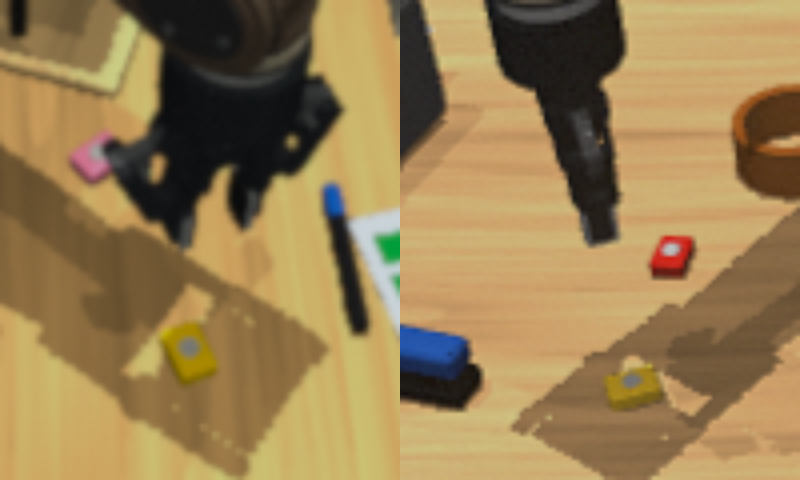

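Calibration agrees across all three views, so the tips were probably too high at the 26 mm opening because the pads sit back when open. I'll retry lower, with a check while half closed.

```bash
python3 -m jog '{"travel":[[0,2,-30],[0,0,-35],[0,0,-30],[0,0,-20],[0,0,-10]],"dr":[[0,0,0],[0,0,0],[0,0,0],[0,0,0],[0,0,0]],"jaw":[0,0,0,0,0]}'
python3 -m jog '{"travel":[[0,0,-6],[0,0,-2],[0,0,0],[0,0,0],[0,0,0]],"dr":[[0,0,0],[0,0,0],[0,0,0],[0,0,0],[0,0,0]],"jaw":[0,100,130,130,130]}' 40
python3 -m jog '{"travel":[[0,0,0],[0,0,0]],"dr":[[0,0,0],[0,0,0]],"jaw":[130,130]}'
python3 look.py w3
```

```text
time: 4.27
eef_pos: [0.6029, -0.3181, 0.0072]
tcp_rot: [0.568, 0.823, 0.0, -0.003]
contact_force: [-0.1, 0.2, -0.6]
opening: 1.003
time: 4.68
eef_pos: [0.6063, -0.3205, 0.0056]
tcp_rot: [0.568, 0.823, -0.0, 0.002]
contact_force: [0.4, -0.1, -0.0]
opening: 0.49
time: 4.85
eef_pos: [0.6057, -0.32, 0.0046]
tcp_rot: [0.568, 0.823, -0.0, 0.001]
contact_force: [0.7, -0.7, -0.5]
opening: 0.489
tcp [ 0.6057 -0.32    0.0046] z [ 0.001 -0.001 -1.   ] tooly deg 20.79857061697123 q6 -0.9968480059445406 t 4.85
[ 320.  245. 1150.] [ 606. -318.] [24.2 34.6] 19.4
```

View pics/w3.png

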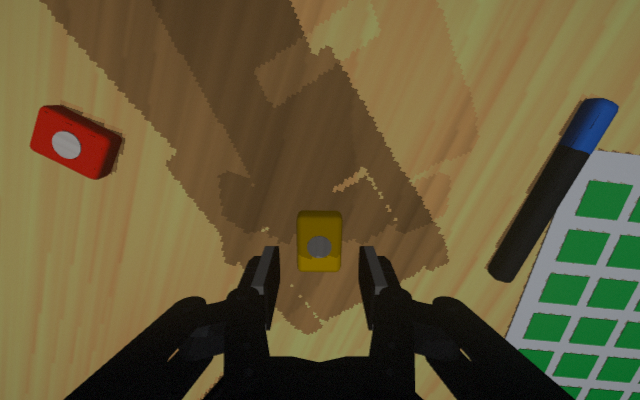

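Run:
```python
from h import *
st=get_state()
D=read_camera("side");S=read_camera("scene");Cd,Cs=cam("side"),cam("scene")
def crop(J,C):
  u,v=proj(C,st["eef_pos"]).round().astype(int);print(u,v);c=J[v-30:v+20,u-20:u+20];return cv2.resize(c,(400,500),interpolation=2)
cv2.imwrite("pics/c4.png",cv2.convertScaleAbs(np.hstack([crop(D,Cd),crop(S,Cs)])[:,:,::-1],alpha=1.8))
```

```text
360 321
196 248
```

View pics/c4.png

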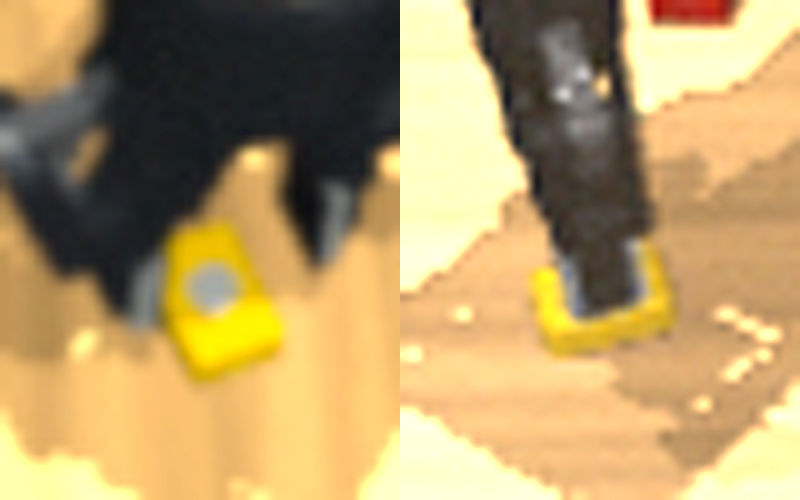

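Crop c4 (10 px per source px): the front finger's tip ends at (605,310), about 15–20 mm higher than a tip at TCP level would appear. That matches the finger gap in the wrist views, so the tips ride above the reported TCP. I'll lower in small steps and watch the force.

```bash
python3 -m jog '{"travel":[[0,2,-3],[0,0,-3],[0,0,-2],[0,0,0],[0,0,0]],"dr":[[0,0,0],[0,0,0],[0,0,0],[0,0,0],[0,0,0]],"jaw":[130,130,130,130,130]}'
python3 -m jog '{"travel":[[0,0,-2],[0,0,0],[0,0,0]],"dr":[[0,0,0],[0,0,0],[0,0,0]],"jaw":[130,130,130]}'
python3 -m jog '{"travel":[[0,0,0],[0,0,0],[0,0,0],[0,0,0],[0,0,0]],"dr":[[0,0,0],[0,0,0],[0,0,0],[0,0,0],[0,0,0]],"jaw":[150,170,180,190,190]}'
```

```text
time: 5.42
eef_pos: [0.6048, -0.3174, -0.0051]
tcp_rot: [0.568, 0.823, -0.0, -0.0]
contact_force: [-0.0, -0.1, 0.5]
opening: 0.489
time: 5.67
eef_pos: [0.6051, -0.3176, -0.0067]
tcp_rot: [0.568, 0.823, -0.0, -0.0]
contact_force: [-0.0, -0.6, -0.8]
opening: 0.493
time: 6.08
eef_pos: [0.6052, -0.3177, -0.0065]
tcp_rot: [0.568, 0.823, -0.0, 0.0]
contact_force: [0.6, -0.3, -0.3]
opening: 0.254
```

```bash
python3 -m jog '{"travel":[[0,0,0],[0,0,0],[0,0,-2],[0,0,-2],[0,0,0]],"dr":[[0,0,0],[0,0,0],[0,0,0],[0,0,0],[0,0,0]],"jaw":[130,130,130,130,130]}'
python3 -m jog '{"travel":[[0,0,-2],[0,0,0],[0,0,0]],"dr":[[0,0,0],[0,0,0],[0,0,0]],"jaw":[130,130,130]}'
python3 -m jog '{"travel":[[0,0,0],[0,0,0],[0,0,0],[0,0,0],[0,0,0]],"dr":[[0,0,0],[0,0,0],[0,0,0],[0,0,0],[0,0,0]],"jaw":[160,190,200,200,200]}'
```

```text
time: 6.5
eef_pos: [0.6047, -0.3174, -0.0113]
tcp_rot: [0.568, 0.823, 0.0, -0.001]
contact_force: [0.1, 0.6, -0.1]
opening: 0.495
time: 6.75
eef_pos: [0.605, -0.3175, -0.0128]
tcp_rot: [0.568, 0.823, 0.0, -0.0]
contact_force: [-0.8, -0.2, -0.4]
opening: 0.494
time: 7.17
eef_pos: [0.6053, -0.3178, -0.0123]
tcp_rot: [0.568, 0.823, -0.0, 0.0]
contact_force: [0.1, 0.7, 1.3]
opening: 0.288
```

The fingers stopped at 0.288 (about 25 mm), so they're on the tag. I'll firm up the grip and lift.

```bash
python3 -m jog '{"travel":[[0,0,0],[0,0,0],[0,0,10],[0,0,25],[0,0,40]],"dr":[[0,0,0],[0,0,0],[0,0,0],[0,0,0],[0,0,0]],"jaw":[255,255,255,255,255]}' 40
python3 -m jog '{"travel":[[0,0,40],[0,0,40],[0,0,40],[0,0,30],[0,0,0]],"dr":[[0,0,7.1],[0,0,7.1],[0,0,7.1],[0,0,7.1],[0,0,0]],"jaw":[255,255,255,255,255]}'
python3 look.py -
```

```text
time: 7.58
eef_pos: [0.6016, -0.3152, 0.0579]
tcp_rot: [0.568, 0.823, 0.0, -0.006]
contact_force: [0.8, 0.4, -1.2]
opening: 0.287
time: 8.0
eef_pos: [0.6085, -0.3199, 0.2236]
tcp_rot: [0.347, 0.938, -0.002, 0.008]
contact_force: [0.6, -0.4, 0.5]
opening: 0.287
tcp [ 0.6085 -0.3199  0.2236] z [ 0.013 -0.01  -1.   ] tooly deg 49.423401637949645 q6 -1.4939201115250889 t 8.0
[315. 284. 418.] [ 750.7 -441.7] [65.8 33.3] 32.4
[321. 250. 298.] [ 709.  -404.4] [55.7 44.8] 49.3
```

```bash
python3 -m jog '{"travel":[[-6,39,6],[-6,39,6],[-6,39,0],[-6,39,0],[-6,39,0]],"dr":[[0,0,5.75],[0,0,5.75],[0,0,5.75],[0,0,5.75],[0,0,0]],"jaw":[255,255,255,255,255]}'
python3 -m jog '{"travel":[[-6,39,0],[-6,39,0],[-6,39,0],[-6,39,0],[-6,39,0]],"dr":[[0,0,0],[0,0,0],[0,0,0],[0,0,0],[0,0,0]],"jaw":[255,255,255,255,255]}'
python3 -m jog '{"travel":[[0,0,0],[0,0,0],[0,0,0]],"dr":[[0,0,0],[0,0,0],[0,0,0]],"jaw":[255,255,255]}'
python3 look.py w4 .17
```

```text
time: 8.47
eef_pos: [0.5734, -0.1206, 0.2225]
tcp_rot: [0.154, 0.988, 0.0, -0.002]
contact_force: [0.3, 1.5, 0.6]
opening: 0.283
time: 8.88
eef_pos: [0.5432, 0.0742, 0.2225]
tcp_rot: [0.155, 0.988, -0.0, -0.002]
contact_force: [1.2, 0.4, -0.1]
opening: 0.286
time: 9.13
eef_pos: [0.5444, 0.0723, 0.2231]
tcp_rot: [0.155, 0.988, -0.0, -0.001]
contact_force: [0.0, 0.8, 0.5]
opening: 0.285
tcp [0.5444 0.0723 0.2231] z [-0.002 -0.    -1.   ] tooly deg 72.199560082932 q6 -1.3124707164722909 t 9.1333
[319. 277. 735.] [591.8  57. ] [37.  51.2] 73.5
[ 162.  234. 1162.] [527.5 -51.3] [24.4 34.8] 69.0
[ 217.  212. 1178.] [523.3  -1.4] [24.4 34.5] 56.5
[ 160.  164. 1473.] [476.6 -27. ] [24.5 34.7] 67.8
```

View pics/w4.png

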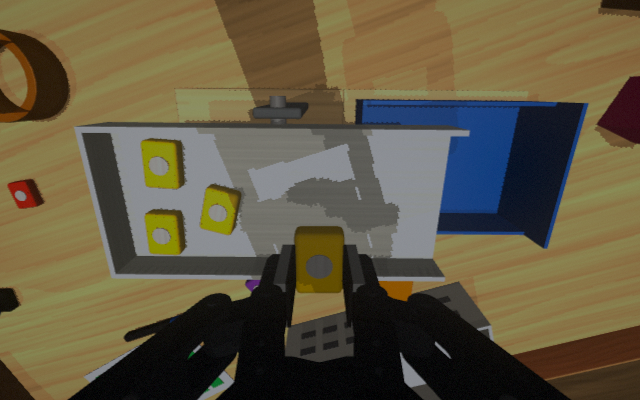

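The wrist view shows the held tag above the tray. The three tray tags are at (160,164), (162,236) and (220,210) by the closed end, and the area below the held tag is free. I'll lower and release with a partial opening.

```bash
python3 -m jog '{"travel":[[-5,2,-20],[0,0,-20],[0,0,-18],[0,0,-10],[0,0,-4]],"dr":[[0,0,0],[0,0,0],[0,0,0],[0,0,0],[0,0,0]],"jaw":[255,255,255,255,255]}'
python3 -m jog '{"travel":[[0,0,-2],[0,0,-1],[0,0,-1],[0,0,0],[0,0,0]],"dr":[[0,0,0],[0,0,0],[0,0,0],[0,0,0],[0,0,0]],"jaw":[255,255,255,255,255]}'
```

```text
time: 9.6
eef_pos: [0.5389, 0.073, 0.1499]
tcp_rot: [0.156, 0.988, -0.0, -0.002]
contact_force: [-0.4, -0.7, -0.6]
opening: 0.285
time: 10.02
eef_pos: [0.5407, 0.0744, 0.1494]
tcp_rot: [0.155, 0.988, 0.0, 0.001]
contact_force: [-0.2, 0.3, 0.5]
opening: 0.284
```

```bash
python3 -m jog '{"travel":[[0,0,-2],[0,0,-1],[0,0,-1],[0,0,0],[0,0,0]],"dr":[[0,0,0],[0,0,0],[0,0,0],[0,0,0],[0,0,0]],"jaw":[255,255,255,255,255]}'
python3 -m jog '{"travel":[[0,0,0],[0,0,0],[0,0,0],[0,0,0],[0,0,10]],"dr":[[0,0,0],[0,0,0],[0,0,0],[0,0,0],[0,0,0]],"jaw":[150,140,130,130,130]}'
python3 -m jog '{"travel":[[0,0,20],[0,0,35],[0,0,35],[0,0,0],[0,0,0]],"dr":[[0,0,0],[0,0,0],[0,0,0],[0,0,0],[0,0,0]],"jaw":[130,130,130,200,255]}'
python3 look.py - .17
```

```text
time: 10.43
eef_pos: [0.54, 0.0744, 0.1443]
tcp_rot: [0.155, 0.988, -0.0, -0.0]
contact_force: [0.1, 0.1, 0.2]
opening: 0.28
time: 10.85
eef_pos: [0.5386, 0.0744, 0.1526]
tcp_rot: [0.155, 0.988, -0.0, -0.002]
contact_force: [0.1, -0.0, -0.3]
opening: 0.489
time: 11.27
eef_pos: [0.542, 0.0743, 0.2487]
tcp_rot: [0.155, 0.988, 0.0, 0.004]
contact_force: [-0.4, -0.4, -0.8]
opening: 0.217
tcp [0.542  0.0743 0.2487] z [ 0.007 -0.    -1.   ] tooly deg 72.20153485295306 q6 -1.3093404449988915 t 11.2667
[175. 223. 960.] [527.5 -51.3] [24.4 34.9] 68.7
[226. 203. 998.] [523.3  -1.4] [24.4 34.7] 56.3
[ 174.  160. 1196.] [476.5 -27. ] [24.3 34.9] 68.0
```

```bash
python3 -m jog '{"travel":[[25,8,0],[25,8,0],[25,8,0],[25,-4,0],[0,0,0]],"dr":[[0,0,0],[0,0,0],[0,0,0],[0,0,0],[0,0,0]],"jaw":[255,255,255,255,255]}'
python3 look.py w5 .17
python3 - <<'E'
from h import *
for n in("side","scene"):
  I=read_camera(n);C=cam(n)
  for b in blobs(I,"yellow",8)+blobs(I,"orange",30): print(n,np.round(b[:3]),onz(C,b[:2],.17)[:2].round(3))
E
```

```text
time: 11.73
eef_pos: [0.642, 0.0939, 0.2412]
tcp_rot: [0.155, 0.988, -0.0, -0.001]
contact_force: [0.2, 0.3, 0.5]
opening: 0.002
tcp [0.642  0.0939 0.2412] z [-0.003 -0.    -1.   ] tooly deg 72.18117318464114 q6 -1.270405282394598 t 11.7333
[  88.  120. 1453.] [528.6 -50.8] [25.2 34.8] 68.8
[ 145.   93. 1564.] [524.3  -1.2] [24.2 34.8] 56.4
[256.  71.  86.] [533.7  80.3] [17.6  7.4] 60.4
[  80.   37. 1870.] [477.9 -26.6] [25.1 34.6] 68.0
side [330. 204.  48.] [ 0.529 -0.064]
side [311. 197.  55.] [ 0.477 -0.04 ]
side [328. 191.  54.] [ 0.524 -0.015]
side [334. 173.  46.] [0.541 0.061]
scene [292. 181.  12.] [ 0.526 -0.05 ]
scene [308. 182.  52.] [ 0.529 -0.004]
scene [299. 172.  49.] [ 0.481 -0.029]
```

View pics/w5.png

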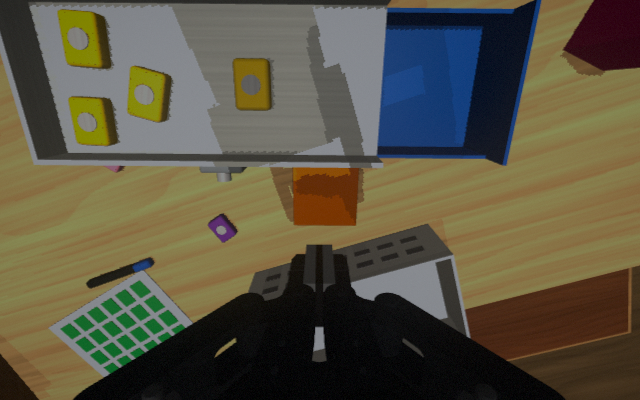

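Wrist view: all four yellow tags are in the tray (the fourth at (252,84)). The orange pad is centred at (326,196), and the shut fingers' axis is within 7 mm of it. I'll shift slightly, then descend until contact.

```bash
python3 -m jog '{"travel":[[4,2,-20],[3,2,-25],[0,0,-20],[0,0,-8],[0,0,0]],"dr":[[0,0,0],[0,0,0],[0,0,0],[0,0,0],[0,0,0]],"jaw":[255,255,255,255,255]}'
for i in 1; do python3 -m jog '{"travel":[[0,0,-2],[0,0,-2],[0,0,-2],[0,0,0],[0,0,0]],"dr":[[0,0,0],[0,0,0],[0,0,0],[0,0,0],[0,0,0]],"jaw":[255,255,255,255,255]}'; done
python3 -m jog '{"travel":[[0,0,-2],[0,0,-2],[0,0,-2],[0,0,0],[0,0,0]],"dr":[[0,0,0],[0,0,0],[0,0,0],[0,0,0],[0,0,0]],"jaw":[255,255,255,255,255]}'
```

```text
time: 12.3
eef_pos: [0.6443, 0.0984, 0.1681]
tcp_rot: [0.155, 0.988, -0.0, -0.003]
contact_force: [0.8, 0.1, -0.2]
opening: -0.001
time: 12.72
eef_pos: [0.6475, 0.0983, 0.1663]
tcp_rot: [0.155, 0.988, 0.0, 0.001]
contact_force: [0.3, 0.6, 0.3]
opening: -0.001
time: 13.13
eef_pos: [0.6469, 0.0984, 0.159]
tcp_rot: [0.155, 0.988, -0.0, -0.0]
contact_force: [-0.5, -0.4, -0.2]
opening: -0.003
```

```bash
python3 -m jog '{"travel":[[0,0,-2],[0,0,-2],[0,0,-1],[0,0,0],[0,0,0]],"dr":[[0,0,0],[0,0,0],[0,0,0],[0,0,0],[0,0,0]],"jaw":[255,255,255,255,255]}'
python3 -m jog '{"travel":[[0,0,-2],[0,0,-2],[0,0,-1],[0,0,0],[0,0,0]],"dr":[[0,0,0],[0,0,0],[0,0,0],[0,0,0],[0,0,0]],"jaw":[255,255,255,255,255]}'
python3 -m jog '{"travel":[[0,0,-2],[0,0,-1],[0,0,-1],[0,0,0],[0,0,0]],"dr":[[0,0,0],[0,0,0],[0,0,0],[0,0,0],[0,0,0]],"jaw":[255,255,255,255,255]}'
```

```text
time: 13.55
eef_pos: [0.6471, 0.0984, 0.1543]
tcp_rot: [0.155, 0.988, -0.0, -0.0]
contact_force: [-1.2, 0.3, -0.7]
opening: -0.001
time: 13.97
eef_pos: [0.647, 0.0984, 0.1493]
tcp_rot: [0.155, 0.988, -0.0, -0.0]
contact_force: [-1.1, 0.2, -0.1]
opening: 0.003
time: 14.38
eef_pos: [0.6471, 0.0984, 0.1453]
tcp_rot: [0.155, 0.988, -0.0, -0.0]
contact_force: [-0.4, 0.2, 0.2]
opening: 0.003
```

```bash
python3 -m jog '{"travel":[[0,0,-2],[0,0,-1],[0,0,-1],[0,0,0],[0,0,0]],"dr":[[0,0,0],[0,0,0],[0,0,0],[0,0,0],[0,0,0]],"jaw":[255,255,255,255,255]}'
python3 -m jog '{"travel":[[0,0,-2],[0,0,-1],[0,0,-1],[0,0,0],[0,0,0]],"dr":[[0,0,0],[0,0,0],[0,0,0],[0,0,0],[0,0,0]],"jaw":[255,255,255,255,255]}'
python3 -m jog '{"travel":[[0,0,-2],[0,0,-1],[0,0,-1],[0,0,0],[0,0,0]],"dr":[[0,0,0],[0,0,0],[0,0,0],[0,0,0],[0,0,0]],"jaw":[255,255,255,255,255]}'
```

```text
time: 14.8
eef_pos: [0.647, 0.0984, 0.1413]
tcp_rot: [0.155, 0.988, -0.0, -0.0]
contact_force: [-0.4, 0.9, -0.1]
opening: -0.004
time: 15.22
eef_pos: [0.6471, 0.0984, 0.1373]
tcp_rot: [0.155, 0.988, -0.0, -0.0]
contact_force: [-0.1, -0.6, -0.1]
opening: -0.002
time: 15.63
eef_pos: [0.6474, 0.0984, 0.1342]
tcp_rot: [0.155, 0.988, 0.0, 0.0]
contact_force: [-1.3, 0.2, 3.0]
opening: 0.005
```

Contact at TCP z≈0.135 (force 3 N). Next I'll press along the pad's arc toward 0.3 rad.

```bash
python3 -m jog '{"travel":[[0,0,-1],[0,0,-1],[0,0,-2],[0,0,-2],[0,0,-2]],"dr":[[0,0,0],[0,0,0],[0,0,0],[0,0,0],[0,0,0]],"jaw":[255,255,255,255,255]}'
python3 -m jog '{"travel":[[0,0,-2],[0,0,-2],[0,0,-2],[0,-0.2,-2],[0,-0.2,-2]],"dr":[[0,0,0],[0,0,0],[0,0,0],[0,0,0],[0,0,0]],"jaw":[255,255,255,255,255]}'
python3 -m jog '{"travel":[[0,-0.3,-2],[-0.1,-0.3,-2],[-0.1,-0.3,-2],[-0.1,-0.3,-1],[-0.1,-0.3,-1]],"dr":[[0,0,0],[0,0,0],[0,0,0],[0,0,0],[0,0,0]],"jaw":[255,255,255,255,255]}'
python3 -m jog '{"travel":[[-0.1,-0.3,-1],[-0.1,-0.3,-1],[-0.1,-0.3,-1],[0,0,0],[0,0,0]],"dr":[[0,0,0],[0,0,0],[0,0,0],[0,0,0],[0,0,0]],"jaw":[255,255,255,255,255]}'
```

```text
time: 16.05
eef_pos: [0.6475, 0.0985, 0.1255]
tcp_rot: [0.155, 0.988, 0.0, 0.0]
contact_force: [0.4, 0.5, 5.0]
opening: 0.001
time: 16.47
eef_pos: [0.6472, 0.0976, 0.1155]
tcp_rot: [0.155, 0.988, -0.0, -0.0]
contact_force: [-1.4, -0.5, 6.3]
opening: -0.003
time: 16.88
eef_pos: [0.6467, 0.096, 0.1076]
tcp_rot: [0.155, 0.988, -0.0, -0.0]
contact_force: [-1.8, -1.0, 7.2]
opening: 0.001
time: 17.3
eef_pos: [0.6464, 0.0952, 0.1045]
tcp_rot: [0.155, 0.988, -0.0, -0.0]
contact_force: [-1.1, -0.1, 6.7]
opening: 0.001
```

```bash
python3 -m jog '{"travel":[[-0.1,-0.3,-1],[0,0,0],[0,0,0]],"dr":[[0,0,0],[0,0,0],[0,0,0]],"jaw":[255,255,255]}'|grep -E "eef|cont"
python3 -m jog '{"travel":[[-0.1,-0.3,-1],[0,0,0],[0,0,0]],"dr":[[0,0,0],[0,0,0],[0,0,0]],"jaw":[255,255,255]}'|grep -E "eef|cont"
python3 -m jog '{"travel":[[-0.1,-0.3,-1],[0,0,0],[0,0,0]],"dr":[[0,0,0],[0,0,0],[0,0,0]],"jaw":[255,255,255]}'|grep -E "eef|cont"
```

```text
eef_pos: [0.6463, 0.0949, 0.1038]
contact_force: [-1.8, -0.2, 6.3]
eef_pos: [0.6462, 0.0946, 0.1028]
contact_force: [-2.1, 0.9, 6.6]
eef_pos: [0.6461, 0.0943, 0.1018]
contact_force: [-1.7, -0.5, 7.6]
```

```bash
python3 -m jog '{"travel":[[-0.1,-0.3,-1],[0,0,0],[0,0,0]],"dr":[[0,0,0],[0,0,0],[0,0,0]],"jaw":[255,255,255]}'|grep -E "eef|cont"
python3 -m jog '{"travel":[[-0.1,-0.3,-1],[0,0,0],[0,0,0]],"dr":[[0,0,0],[0,0,0],[0,0,0]],"jaw":[255,255,255]}'|grep -E "eef|cont"
```

```text
eef_pos: [0.646, 0.094, 0.1009]
contact_force: [-1.9, -0.5, 6.7]
eef_pos: [0.6459, 0.0937, 0.0999]
contact_force: [-2.1, -0.1, 7.6]
```

```bash
python3 -m jog '{"travel":[[-0.1,-0.4,-1],[0,0,0],[0,0,0]],"dr":[[0,0,0],[0,0,0],[0,0,0]],"jaw":[255,255,255]}'|grep -E "eef|cont"
python3 -m jog '{"travel":[[-0.1,-0.4,-1],[0,0,0],[0,0,0]],"dr":[[0,0,0],[0,0,0],[0,0,0]],"jaw":[255,255,255]}'|grep -E "eef|cont"
```

```text
eef_pos: [0.6458, 0.0934, 0.099]
contact_force: [-3.0, -0.8, 7.4]
eef_pos: [0.6457, 0.093, 0.098]
contact_force: [-2.6, -0.2, 8.2]
```

```bash
python3 -m jog '{"travel":[[-0.1,-0.4,-1],[0,0,0],[0,0,0]],"dr":[[0,0,0],[0,0,0],[0,0,0]],"jaw":[255,255,255]}'|grep -E "eef|cont"
```

```text
eef_pos: [0.6456, 0.0926, 0.097]
contact_force: [-2.0, -0.1, 7.5]
```

Still only spring force, at about 0.45 rad. I'll keep stepping.

```bash
python3 -m jog '{"travel":[[-0.1,-0.4,-1],[0,0,0],[0,0,0]],"dr":[[0,0,0],[0,0,0],[0,0,0]],"jaw":[255,255,255]}'|grep -E "eef|cont"
python3 -m jog '{"travel":[[-0.1,-0.4,-1],[0,0,0],[0,0,0]],"dr":[[0,0,0],[0,0,0],[0,0,0]],"jaw":[255,255,255]}'|grep -E "eef|cont"
```

```text
eef_pos: [0.6455, 0.0922, 0.0961]
contact_force: [-3.7, 0.7, 7.5]
eef_pos: [0.6453, 0.0918, 0.0951]
contact_force: [-2.7, 0.2, 8.3]
```

```bash
python3 -m jog '{"travel":[[-0.1,-0.4,-1],[0,0,0],[0,0,0]],"dr":[[0,0,0],[0,0,0],[0,0,0]],"jaw":[255,255,255]}'|grep -E "eef|cont"
```

```text
eef_pos: [0.6452, 0.0914, 0.0941]
contact_force: [-2.6, -0.5, 8.6]
```

```bash
python3 -m jog '{"travel":[[-0.1,-0.4,-1],[0,0,0],[0,0,0]],"dr":[[0,0,0],[0,0,0],[0,0,0]],"jaw":[255,255,255]}'|grep -E "eef|cont"
python3 -m jog '{"travel":[[-0.1,-0.4,-1],[0,0,0],[0,0,0]],"dr":[[0,0,0],[0,0,0],[0,0,0]],"jaw":[255,255,255]}'|grep -E "eef|cont"
```

```text
eef_pos: [0.6452, 0.0911, 0.0932]
contact_force: [-2.9, -0.7, 8.6]
eef_pos: [0.6451, 0.0907, 0.0922]
contact_force: [-3.0, 1.3, 8.2]
```

```bash
python3 -m jog '{"travel":[[-0.1,-0.4,-1],[0,0,0],[0,0,0]],"dr":[[0,0,0],[0,0,0],[0,0,0]],"jaw":[255,255,255]}'|grep -E "eef|cont"
```

```text
eef_pos: [0.6451, 0.0903, 0.0913]
contact_force: [-2.3, 0.4, 7.2]
```

```bash
python3 -m jog '{"travel":[[-0.1,-0.4,-1],[0,0,0],[0,0,0]],"dr":[[0,0,0],[0,0,0],[0,0,0]],"jaw":[255,255,255]}'|grep -E "eef|cont"
python3 -m jog '{"travel":[[-0.1,-0.4,-1],[0,0,0],[0,0,0]],"dr":[[0,0,0],[0,0,0],[0,0,0]],"jaw":[255,255,255]}'|grep -E "eef|cont"
```

```text
eef_pos: [0.6451, 0.0899, 0.0904]
contact_force: [-2.4, 0.4, 8.5]
eef_pos: [0.6451, 0.0896, 0.0895]
contact_force: [-2.6, 0.5, 8.9]
```

```bash
python3 -m jog '{"travel":[[-0.1,-0.4,-1],[0,0,0],[0,0,0]],"dr":[[0,0,0],[0,0,0],[0,0,0]],"jaw":[255,255,255]}'|grep -E "eef|cont"
```

```text
eef_pos: [0.645, 0.0892, 0.0885]
contact_force: [-2.8, 1.6, 9.0]
```

```bash
python3 -m jog '{"travel":[[-0.1,-0.4,-1],[0,0,0],[0,0,0]],"dr":[[0,0,0],[0,0,0],[0,0,0]],"jaw":[255,255,255]}'|grep -E "eef|cont"
python3 -m jog '{"travel":[[-0.1,-0.4,-1],[0,0,0],[0,0,0]],"dr":[[0,0,0],[0,0,0],[0,0,0]],"jaw":[255,255,255]}'|grep -E "eef|cont"
```

```text
eef_pos: [0.6451, 0.0889, 0.0876]
contact_force: [-1.6, 0.1, 8.4]
eef_pos: [0.6451, 0.0885, 0.0867]
contact_force: [-1.1, 0.7, 9.6]
```

```bash
python3 -m jog '{"travel":[[-0.1,-0.4,-1],[0,0,0],[0,0,0]],"dr":[[0,0,0],[0,0,0],[0,0,0]],"jaw":[255,255,255]}'|grep -E "eef|cont"
```

```text
eef_pos: [0.6451, 0.0884, 0.0864]
contact_force: [-3.0, 2.2, 11.4]
```

The stop has been reached: z stalls and the force climbs. I'll build up to a firm rest.

```bash
python3 -m jog '{"travel":[[0,0,-1],[0,0,0],[0,0,0]],"dr":[[0,0,0],[0,0,0],[0,0,0]],"jaw":[255,255,255]}'|grep -E "eef|cont"
python3 -m jog '{"travel":[[0,0,-1],[0,0,0],[0,0,0]],"dr":[[0,0,0],[0,0,0],[0,0,0]],"jaw":[255,255,255]}'|grep -E "eef|cont"
```

```text
eef_pos: [0.6454, 0.0885, 0.0862]
contact_force: [-4.3, 1.5, 12.1]
eef_pos: [0.6456, 0.0885, 0.0859]
contact_force: [-4.6, 1.3, 15.0]
```

Rubber load is about 5–6 N. Holding for 2 s.

```bash
for i in 1 2 3 4 5; do python3 -m jog '{"travel":[[0,0,0],[0,0,0],[0,0,0],[0,0,0],[0,0,0]],"dr":[[0,0,0],[0,0,0],[0,0,0],[0,0,0],[0,0,0]],"jaw":[255,255,255,255,255]}'|grep -E "time|eef|cont"; done
python3 - <<'E'
from h import *
for n in("side","scene"):
  I=read_camera(n);C=cam(n)
  for b in blobs(I,"yellow",6): print(n,np.round(b[:3]),onz(C,b[:2],.02)[:2].round(3))
  c=I[140:280,250:440] if n=="scene" else I[110:250,270:460]
  cv2.imwrite(f"pics/h_{n}.png",c[:,:,::-1])
a,b=[cv2.resize(cv2.imread(f"pics/h_{n}.png"),(400,295),interpolation=2) for n in("side","scene")]
cv2.imwrite("pics/c6.png",np.hstack([a,b]))
E
```

```text
time: 23.22
eef_pos: [0.6456, 0.0885, 0.086]
contact_force: [-5.0, 1.8, 16.2]
time: 23.63
eef_pos: [0.6456, 0.0885, 0.086]
contact_force: [-5.4, 1.9, 15.2]
time: 24.05
eef_pos: [0.6456, 0.0885, 0.086]
contact_force: [-4.3, 1.4, 15.7]
time: 24.47
eef_pos: [0.6456, 0.0885, 0.086]
contact_force: [-4.7, 1.1, 16.1]
time: 24.88
eef_pos: [0.6456, 0.0885, 0.086]
contact_force: [-4.5, 2.2, 15.8]
side [348. 170.  42.] [0.601 0.245]
side [334. 164.  40.] [0.55  0.274]
side [358. 161.  22.] [0.639 0.291]
scene [411. 241.  16.] [0.616 0.286]
scene [399. 238.  56.] [0.603 0.253]
scene [401. 220.  18.] [0.528 0.275]
```

View pics/c6.png

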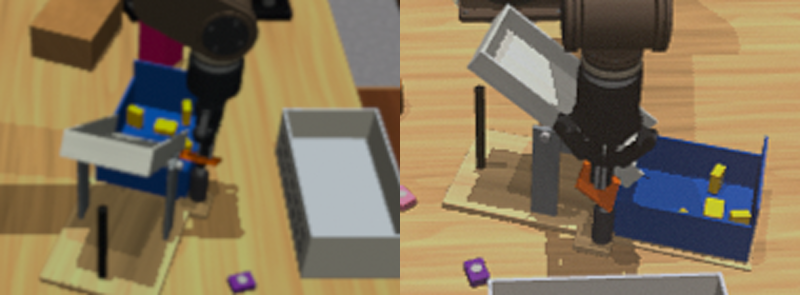

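Crop c6: the tray is tipped, and four yellow tags lie in the blue crate (scene half: (718,178), (715,207), (740,215), (683,210)). The tray floor is empty. Easing back up.

```bash
python3 -m jog '{"travel":[[0,0,1],[0,0,1],[0,0,1],[0.1,0.4,1],[0.1,0.4,1]],"dr":[[0,0,0],[0,0,0],[0,0,0],[0,0,0],[0,0,0]],"jaw":[255,255,255,255,255]}'|grep -E "eef|cont"
python3 -m jog '{"travel":[[0.1,0.4,1],[0.1,0.4,1],[0.1,0.4,1.5],[0.1,0.4,1.5],[0.1,0.4,1.5]],"dr":[[0,0,0],[0,0,0],[0,0,0],[0,0,0],[0,0,0]],"jaw":[255,255,255,255,255]}'|grep -E "eef|cont"
python3 -m jog '{"travel":[[0.1,0.5,1.5],[0.1,0.5,1.5],[0.1,0.5,1.5],[0.1,0.5,1.5],[0.1,0.5,1.5]],"dr":[[0,0,0],[0,0,0],[0,0,0],[0,0,0],[0,0,0]],"jaw":[255,255,255,255,255]}'|grep -E "eef|cont"
python3 -m jog '{"travel":[[0.1,0.4,1.5],[0.1,0.4,1.5],[0.1,0.4,1.5],[0.1,0.4,1.5],[0.1,0.4,1.5]],"dr":[[0,0,0],[0,0,0],[0,0,0],[0,0,0],[0,0,0]],"jaw":[255,255,255,255,255]}'|grep -E "eef|cont"
python3 -m jog '{"travel":[[0.1,0.3,1.5],[0.1,0.3,1.5],[0.1,0.3,1.5],[0.1,0.3,1.5],[0.1,0.2,1.5]],"dr":[[0,0,0],[0,0,0],[0,0,0],[0,0,0],[0,0,0]],"jaw":[255,255,255,255,255]}'|grep -E "eef|cont"
python3 -m jog '{"travel":[[0,0.1,1.5],[0,0.1,1.5],[0,0.1,1.5],[0,0,1.5],[0,0,1]],"dr":[[0,0,0],[0,0,0],[0,0,0],[0,0,0],[0,0,0]],"jaw":[255,255,255,255,255]}'|grep -E "eef|cont"
```

```text
eef_pos: [0.6458, 0.0897, 0.0887]
contact_force: [0.1, 3.6, 7.3]
eef_pos: [0.6467, 0.0924, 0.0949]
contact_force: [2.0, 4.7, 4.4]
eef_pos: [0.6476, 0.0951, 0.1024]
contact_force: [1.9, 4.8, 5.8]
eef_pos: [0.6482, 0.0972, 0.1099]
contact_force: [3.3, 5.2, 4.9]
eef_pos: [0.6485, 0.0983, 0.1173]
contact_force: [2.4, 3.5, 4.1]
eef_pos: [0.647, 0.0972, 0.1238]
contact_force: [2.5, 4.1, 4.9]
```

```bash
python3 -m jog '{"travel":[[0,0,1],[0,0,1],[0,0,1],[0,0,1],[0,0,1]],"dr":[[0,0,0],[0,0,0],[0,0,0],[0,0,0],[0,0,0]],"jaw":[255,255,255,255,255]}'|grep -E "eef|cont"
python3 -m jog '{"travel":[[0,0,1],[0,0,1],[0,0,1],[0,0,0.7],[0,0,0.7]],"dr":[[0,0,0],[0,0,0],[0,0,0],[0,0,0],[0,0,0]],"jaw":[255,255,255,255,255]}'|grep -E "eef|cont"
python3 -m jog '{"travel":[[0,0,0.7],[0,0,0.7],[0,0,0.7],[0,0,0.7],[0,0,0.7]],"dr":[[0,0,0],[0,0,0],[0,0,0],[0,0,0],[0,0,0]],"jaw":[255,255,255,255,255]}'|grep -E "eef|cont"
python3 -m jog '{"travel":[[0,0,0.7],[0,0,0.7],[0,0,0.7],[0,0,0.7],[0,0,0.7]],"dr":[[0,0,0],[0,0,0],[0,0,0],[0,0,0],[0,0,0]],"jaw":[255,255,255,255,255]}'|grep -E "eef|cont"
python3 -m jog '{"travel":[[0,0,1],[0,0,5],[0,0,15],[0,0,30],[0,0,40]],"dr":[[0,0,0],[0,0,0],[0,0,0],[0,0,0],[0,0,0]],"jaw":[255,255,255,255,255]}'|grep -E "eef|cont"
```

```text
eef_pos: [0.6466, 0.097, 0.1284]
contact_force: [3.0, 2.5, 5.0]
eef_pos: [0.6465, 0.0969, 0.1328]
contact_force: [1.8, 2.2, 4.5]
eef_pos: [0.6456, 0.0965, 0.1353]
contact_force: [-0.1, 1.5, 0.9]
eef_pos: [0.6462, 0.097, 0.1394]
contact_force: [-0.2, 0.0, -0.1]
eef_pos: [0.6443, 0.097, 0.2278]
contact_force: [0.2, -0.2, -0.3]
```

```bash
python3 -m jog '{"travel":[[15,-30,20],[15,-35,10],[15,-35,0],[10,-30,0],[0,0,0]],"dr":[[0,0,0],[0,0,0],[0,0,0],[0,0,0],[0,0,0]],"jaw":[255,255,255,255,255]}'|grep -E "eef|cont"
python3 - <<'E'
from h import *
hx=np.array([.534,.04]);ex=np.array([.952,-.306]);ey=np.array([.306,.952])
print(get_state()["time"])
for n in("side","scene","wrist"):
  C=cam(n);I=read_camera(n)
  for col in HSV:
    for b in blobs(I,col,6):
      w=onz(C,b[:2],.156 if col=="orange" else .02)[:2];d=w-hx;print(n,col,np.round(b[:3]),w.round(3),"stand",round(d@ex,3),round(d@ey,3))
# colour change between first and present frames, away from arm/tray
  if n!="wrist":
    J=cv2.imread(f"pics/{n}0.png")[:,:,::-1]
    D=cv2.absdiff(I,J.copy()).max(2)>60
    cs,_=cv2.findContours(D.astype(np.uint8)*255,cv2.RETR_EXTERNAL,2)
    print([(cv2.boundingRect(c)) for c in cs if cv2.contourArea(c)>25])
E
```

```text
eef_pos: [0.7029, -0.039, 0.2613]
contact_force: [-0.5, 0.9, -1.0]
29.9833
side yellow [357. 179.  24.] [0.627 0.2  ] stand 0.039 0.181
side orange [367. 169. 187.] [0.643 0.094] stand 0.088 0.085
side red [306. 318.  56.] [ 0.466 -0.321] stand 0.046 -0.364
[(354, 314, 14, 15), (174, 245, 50, 155), (231, 231, 16, 39), (344, 225, 10, 17), (349, 223, 62, 34), (186, 210, 36, 29), (324, 199, 13, 10), (305, 192, 13, 11), (167, 183, 146, 54), (308, 178, 42, 27), (97, 175, 16, 22), (352, 174, 10, 9), (3, 112, 140, 288), (48, 103, 14, 33), (122, 92, 18, 4), (340, 78, 96, 91), (139, 77, 85, 109), (70, 76, 20, 3), (58, 56, 7, 16), (105, 46, 38, 9), (377, 43, 42, 22), (298, 40, 75, 38), (188, 2, 109, 64), (155, 0, 11, 12), (135, 0, 19, 14), (119, 0, 13, 14), (98, 0, 19, 5)]
scene yellow [411. 241.  16.] [0.616 0.286] stand 0.003 0.259
scene yellow [399. 238.  56.] [0.603 0.253] stand 0.0 0.224
scene yellow [401. 220.  18.] [0.528 0.275] stand -0.078 0.221
scene orange [350. 213. 276.] [0.646 0.098] stand 0.089 0.09
scene red [206. 214.  27.] [ 0.481 -0.306] stand 0.055 -0.346
[(189, 243, 15, 11), (270, 242, 50, 52), (406, 239, 11, 8), (287, 236, 24, 7), (394, 234, 10, 10), (396, 218, 9, 14), (293, 198, 20, 15), (147, 150, 182, 41), (329, 135, 33, 37), (280, 107, 10, 16), (319, 99, 18, 24), (342, 85, 6, 13), (293, 67, 25, 15), (66, 54, 55, 53), (345, 48, 26, 25), (291, 38, 22, 9), (60, 26, 34, 27), (311, 13, 22, 5), (64, 13, 17, 11), (96, 3, 10, 10), (353, 0, 22, 30), (308, 0, 31, 4), (294, 0, 15, 37), (264, 0, 31, 42), (117, 0, 84, 32)]
wrist yellow [497.  42. 131.] [0.634 0.213] stand 0.042 0.196
wrist yellow [567.  22. 250.] [0.638 0.295] stand 0.021 0.274
wrist yellow [527.   8. 342.] [0.609 0.251] stand 0.007 0.224
wrist red [ 44.  44. 490.] [ 0.468 -0.303] stand 0.042 -0.347
```

```bash
python3 -c "
from plant import *
print(sign_off())"
```

```text
the job is handed in; nothing more can be done
None
```

I put the loose yellow tag in the tray with the other three and tipped the tray onto its stop. All four yellow tags came to rest in the blue crate, and I handed the job in at about 30 s.

- **Grasp:** the first attempts closed on nothing, because the fingertips sit about 20 mm behind the reported TCP. Gripping lower worked, and the tag did not move during the misses.
- **Press:** the tray met its stop at about 0.58 rad. I held it for just over 2 s at about 15–16 N in total, of which I estimate 5–7 N was on the rubber.
- **Return:** I eased the tray up under contact until it was level, and the force faded out at the height where contact had begun.

**Last checks**
- **Tray and red tag:** the pad is back at its starting pixels in both fixed views, so the tray is level. The red tag also hasn't moved in either view.
- **Four tags:** all four showed in the crate while I held the tray down. After the return, no single view showed all four, but together the views cover them.
- **One upright tag:** one tag seems to be standing against the crate's inner side wall rather than lying flat.
- **Other objects:** nothing else showed clear movement. The before/after comparison was cluttered by the arm and its shadows, so it is weak evidence.

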